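# Mask half a cover plate for painting

### The job

Put the bare brass cover plate flat into the square pocket of the masking jig and let go of it. Then slide the jig's sprung shutter by its black handle out over the plate to half its travel, so that its front edge lies on the plate's centre line between the red marks and one half stays open for the green paint, and finish while still holding it there against its spring; leave the half-green finished plate, the paint marker and the pliers where they lie.

Things in the scene. Friction and masses are not known exactly. Their poses are not given: they have to be found in the camera images.
- jig: fixed masking jig, grey base 252 x 180 x 12 mm on the bench; origin: centre of its underside. x axis: the way the shutter slides out, y across, z up. Pocket towards the +x end; at rest the shutter stands at the -x end. Guide rods 8 mm thick (springs round them, 16 mm over the coils) run along x at y = +/-75 mm, 33 mm above the bench, between end blocks up to 50 mm high
- pocket (a point): centre of the square pocket's floor (top of the base, 12 mm above the bench), axes as the jig's. Four white corner pieces bound it, 59.5 x 59.5 mm inside, sides along the jig's x and y, 6.5 mm high, the top 2.5 mm a sloped lead-in; the middle 35 mm of each side is open for fingers down to the floor. Shutter at rest: edge 55 mm off on the -x side. Red lines beside it mark its centre line
- blank: bare brass cover plate, 56 x 56 x 10 mm, four small holes, about 0.24 kg, lying loose and flat on the bench on either side of the jig; origin: centre of its underside, x and y along its sides. Any of its four ways round will do in the pocket, where its top stands 3.5 mm above the corner pieces
- finished: finished cover plate of the same size, one half of it (+y) painted green, the other bare brass, lying loose on the bench; origin: centre of its underside. Leave it alone. It and the bare plate may lie on either side of the jig
- shutter (a joint): travel of the shutter in m along the jig's x axis: 0 at rest (pocket free), 0.110 fully out, 0.055 half travel, its edge over the pocket's centre line. A spring pushes it back: about 3 N at rest, 8.5 N at half, 14 N fully out; let go, it returns. Its blue steel mask plate is 110 mm wide, 3 mm thick, its underside 26 mm above the bench (4 mm above a seated plate)
- edge (a point): middle of the shutter's front edge, at its underside, moving with it
- handle (a point): gripping point of the shutter's upright black handle, 68 mm above the bench, 85 mm behind the shutter's edge. The handle is 14 mm thick along the jig's x axis, 46 mm wide along y and reaches from 45 to 85 mm above the bench, on the shutter's cross bar (30 mm along x, top 41 mm above the bench)
- marker: green paint marker, 18 x 140 mm, lying loose on the bench behind the jig; leave it alone
- pliers: long-nose pliers with red handles, 86 x 207 x 17 mm, lying loose on the bench behind and to the left of the jig; leave them alone

How it is judged:
By the outcome, as a careful person would: the job done as asked, in the order asked, and still so for the second after the job is handed in, while the arm keeps its last pose, push and grip.
It also fails if it takes over 53 s, if anything falls off the work surface, if the arm or the gripper's body presses on something with over 40 N, if the wrist force passes 120 N, or if a joint passes its speed limit or range.

### The arm

A 6-joint arm with a two-finger parallel gripper is mounted at the origin on a cart in front of the work surface, level with it; the furniture and walls round the work are solid. World frame = base frame: x ahead of the robot, y to its left, z up, the work surface at z = 0. Lengths are in mm, angles in rad, forces in N, time in s.
With the tool pointing down it reaches from about 400 to 925 mm from the base axis. Payload 12.5 kg.
Tool frame: the origin (TCP) lies midway between the tips of the shut fingers; the grasp point (between the pads) lies 19 mm behind it; z points along the fingers, y is the line along which they close (so a half turn about z gives the same grasp; the last joint's range is limited). The gripper opens to 95 mm and grips with 3 to 60 N. Pads are 20 mm wide; open, the fingers measure 119 mm over their backs; the gripper's body (75 mm by 180 mm) begins 59 mm behind the grasp point.
Start: joints at [-1.449, 0.491, 1.559, -0, 1.092, -0.106], TCP at [141.169, -608.866, 214.661] pointing down, gripper open.
Joint ranges: [-3.1, 3.1], [-0.84, 2.19], [0.05, 2.79], [-1.13, 4.28], [0.06, 2.93], [-2.69, 2.69]. Speed limits (rad/s): [2.22, 2.22, 2.79, 3.14, 3.14, 3.14].

### API

Orientations are given as [roll, pitch, yaw] about the fixed x, y, z axes, in that order (R = Rz(yaw) Ry(pitch) Rx(roll)).
In Python, from cell import state, read_camera, camera_info, env gives the robot as it stands.
- The arm moves only by the tool move_arm, never from a script. Its argument "commands" is a list of rows, each a list of 3 entries, a list of its own where there are three numbers: the shift along the world's x, y, z in cm, then the turn, a rotation vector about the world's x, y, z in degrees, then the opening, from 0 (shut) to 1 (fully open). A call has 1 to 10 rows; each row shifts and turns the commanded pose from where the row before left it; what a row does not reach is not made up. A row lasts 1/10 s, in which the tool goes at most 50 mm and 8.59 degrees, less where a joint would pass 70% of its speed; a pose out of reach is approached as far as the arm can. A call with a gripper value outside its range is refused whole. The fingers move at their own pace and stop on an object; the grip force is fixed at half the most. Time passes only in rows, so rows that do not move let the fingers close. It gives the time, the measured TCP pose, the force, the opening and the grip force at its end, in the units of the state.
- state(): the state, without advancing time (a new reading comes with each control period).
- read_camera(name): name is "scene" or "top" or "wrist"; returns the picture (420x560x3 uint8, blue, green, red); there is no depth.
- camera_info(name): a dict with "K" (3x3 intrinsics, pixels), "cam_to_world" (4x4, takes a point from camera to world coordinates). Camera axes: x right, y down, z forward; pixel columns grow to the right and rows downward; lengths in mm; the calibration is good to about 2 mm. The wrist camera is an equidistant fisheye: a pixel r from the principal point sees the ray r / f radians off the axis. A picture is of the moment at which its call begins: read the wrist's pose just before it. camera_info takes no time and is no camera call; for the wrist camera it gives the pose at the moment of the call.
- env.job_done(): hands the job in; it is judged then, once.
The state is a dict: "t": time; "joints": joint angles; "qvel": joint speeds; "tau": joint torques, N m; "eef_pos": TCP position; "tcp_rot": TCP orientation; "ft_force": force on the tool from outside, world axes, zero at the start; "moment": the same for the moment, N m; "opening": opening from 0.0 (shut) to 1.0 (fully open); "grip_force": force on a finger pad.
Only numpy, scipy, OpenCV 4.12 (cv2) and the standard library are available. Lean on these libraries where they do the work, as an engineer would, in place of code of your own. Each camera call takes 0.05 s, during which the arm holds its last target. There are 200 camera calls.

## Working session

There is one attempt and no reset: what is moved stays moved. The work goes in short steps, Python scripts to look and compute and a tool call to move; the robot and the scene stay as the last step left them, time stands still between calls to the robot, and variables do not carry over. Pictures are saved under pics/ and viewed, at most 10 in all, crops included, and the job is handed in when it is done.

Besides the shell and the picture viewer there is one more tool, called after "Request:" as a command line: name --argument value ..., lists and objects as JSON in quotes. move_arm: Moves the arm, as the interface text tells. Its arguments: {"type":"object","properties":{"commands":{"type":"array"}},"required":["commands"]}

```bash
mkdir -p pics
python3 - <<'E'
from cell import *
import cv2,numpy as np
for n in("top","scene"):
    cv2.imwrite(f"pics/{n}0.png",read_camera(n)); c=camera_info(n); print(n,np.round(c["K"],1).tolist(),np.round(c["cam_to_world"],3).tolist())
print(state())
E
```

```text
top [[546.8, 0.0, 286.2], [0.0, 546.8, 201.6], [0.0, 0.0, 1.0]] [[-0.01, -0.992, 0.129, 395.93], [-1.0, 0.011, 0.005, -0.905], [-0.007, -0.129, -0.992, 1516.694], [0.0, 0.0, 0.0, 1.0]]
scene [[471.3, 0.0, 279.5], [0.0, 471.3, 210.0], [0.0, 0.0, 1.0]] [[-0.696, -0.324, 0.641, -312.79], [-0.718, 0.303, -0.627, 876.241], [0.009, -0.896, -0.443, 706.179], [0.0, 0.0, 0.0, 1.0]]
{'t': 0.1, 'joints': array([-1.44860999e+00,  4.91499810e-01,  1.55938983e+00, -1.52036827e-05,
        1.09172950e+00, -1.05602866e-01]), 'qvel': array([-4.27948809e-04, -1.44737853e-03, -3.26613548e-03, -8.83175008e-05,
       -5.03888170e-04, -6.72376309e-04]), 'tau': array([ 1.97234411e-03, -6.13622832e+01, -2.58607274e+01,  6.93008001e-02,
        4.69786604e-02, -5.88852026e-05]), 'eef_pos': array([ 141.12960933, -608.62774637,  214.11940849]), 'tcp_rot': array([-3.14057046e+00, -9.47891083e-05,  2.27796167e-01]), 'ft_force': array([ 0.53379592,  0.23503352, -0.79382598]), 'moment': array([ 0.00216626, -0.05877111, -0.03262484]), 'grip_force': 0.0, 'opening': 1.001278043563813}
```

View pics/top0.png

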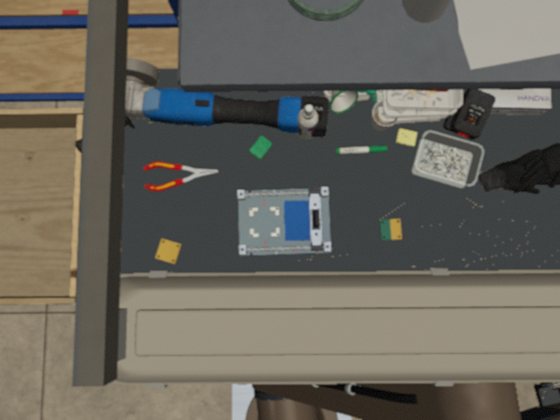

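View pics/scene0.png

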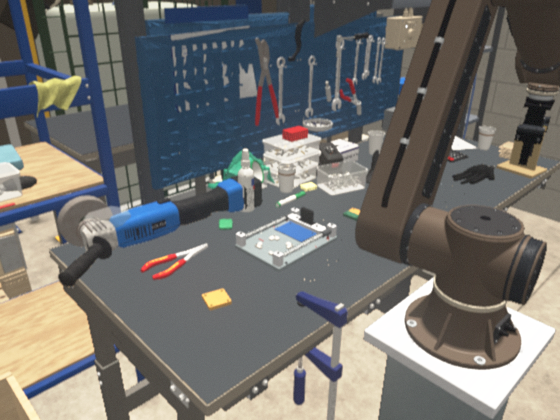

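The top view shows the bare plate at px (168,251), the pocket at (264,222), the handle at (316,219) and the half-green plate at (392,229). The scene view agrees, with nothing on top of the jig.

```bash
cat > h.py <<'E'
from cell import *
import cv2,numpy as np
def px2w(name,uv,z,ci=None):
    c=ci or camera_info(name);K=np.array(c["K"]);T=np.array(c["cam_to_world"])
    out=[]
    for u,v in np.atleast_2d(uv):
        a=np.array([(u-K[0,2])/K[0,0],(v-K[1,2])/K[1,1]])
        if name=="wrist":
            th=np.hypot(*a); d=np.array([*(a/max(th,1e-9)*np.sin(th)),np.cos(th)])
        else: d=np.array([*a,1.])
        d=T[:3,:3]@d; out.append(T[:3,3]+d*(z-T[2,3])/d[2])
    return np.array(out)
E
python3 - <<'E'
from h import *
im=cv2.imread("pics/top0.png");hsv=cv2.cvtColor(im,cv2.COLOR_BGR2HSV)
def seg(lo,hi,box,z,nm):
    x0,y0,x1,y1=box;m=cv2.inRange(hsv[y0:y1,x0:x1],lo,hi)
    p=np.argwhere(m)[:,::-1]+[x0,y0]
    w=px2w("top",p,z)[:,:2].astype(np.float32);r=cv2.minAreaRect(w);print(nm,len(p),np.round(r[0],1),np.round(r[1],1),round(r[2],1),w.mean(0))
seg((10,100,100),(30,255,255),(145,230,190,275),10,"blank")
seg((100,100,60),(125,255,255),(275,190,312,250),29,"mask")
print("corners posts",px2w("top",[[241,194],[325,190],[242,250],[328,247]],50).round(1).tolist())
print("pocket",px2w("top",[[264,222]],18),"handle",px2w("top",[[316,219]],85))
cv2.imwrite("pics/crop.png",cv2.resize(im[170:280,140:340],None,fx=4,fy=4,interpolation=cv2.INTER_CUBIC))
E
```

```text
blank 479 [459.5 333.8] [60.6 60. ] 72.9 [459.44632 333.95218]
mask 987 [539. -21.] [109.1  67.7] 1.8 [538.8476   -20.791117]
corners posts [[609.3, 129.1, 50.0], [617.8, -98.7, 50.0], [457.8, 126.3, 50.0], [463.5, -103.8, 50.0]]
pocket [[535.39145462  68.59364839  18.        ]] handle [[535.65556432 -71.27708742  85.        ]]
```

View pics/crop.png

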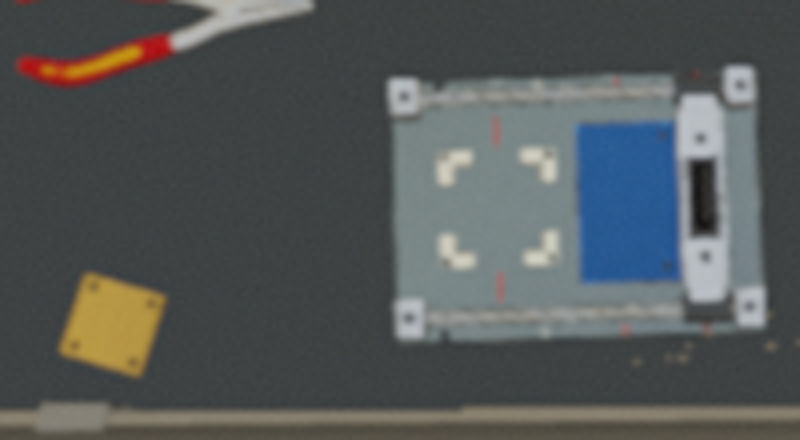

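The crop shows the jig with its x axis along world +y, turned about 1.8°, and the blank at crop px (113,325), with sides at -17°. I'll use one finger axis for everything: tool yaw -17° at the plate and 1.8° at the jig.

Request:
move_arm --commands '[[[3.4,3.6,0],[0,0,-3],1],[[3.4,3.6,0],[0,0,-3],1],[[3.4,3.6,0],[0,0,-3],1],[[3.4,3.6,0],[0,0,-3],1],[[3.4,3.6,0],[0,0,-3],1],[[3.4,3.6,0],[0,0,-3],1],[[3.4,3.6,0],[0,0,-3],1],[[3.4,3.6,0],[0,0,-3],1],[[3.4,3.6,0],[0,0,-3],1],[[3.4,3.6,0],[0,0,-3],1]]'

```text
t: 1.1
eef_pos: [482.2, -247.1, 214.6]
tcp_rot: [3.142, 0.0, -0.298]
ft_force: [-0.2, -0.3, 0.3]
opening: 1.002
grip_force: 0.0
```

Request:
move_arm --commands '[[[0,4.9,0],[0,0,0],1],[[0,4.9,0],[0,0,0],1],[[0,4.9,0],[0,0,0],1],[[0,4.9,0],[0,0,0],1],[[0,4.9,0],[0,0,0],1],[[0,4.9,0],[0,0,0],1],[[0,4.9,0],[0,0,0],1],[[0,4.9,0],[0,0,0],1],[[0,4.9,0],[0,0,0],1],[[0,4.9,0],[0,0,0],1]]'

```text
t: 2.1
eef_pos: [480.7, 243.2, 214.6]
tcp_rot: [3.141, 0.0, -0.296]
ft_force: [0.9, -0.2, 0.4]
opening: 0.998
grip_force: 0.0
```

Request:
move_arm --commands '[[[-1,4.5,-2],[0,0,0],1],[[-1,4.5,-4],[0,0,0],1],[[0,0,-3],[0,0,0],1],[[0,0,0],[0,0,0],1],[[0,0,0],[0,0,0],1]]'

```text
t: 2.6
eef_pos: [463.1, 322.5, 132.3]
tcp_rot: [3.141, 0.001, -0.296]
ft_force: [-0.0, -0.5, 0.4]
opening: 1.001
grip_force: 0.0
```

Run:
```python
from h import *
ci=camera_info("wrist");print(ci);im=read_camera("wrist");cv2.imwrite("pics/w1.png",im);print(state()["eef_pos"],state()["tcp_rot"])
hsv=cv2.cvtColor(im,cv2.COLOR_BGR2HSV);m=cv2.inRange(hsv,(12,90,90),(32,255,255))
n,l,s,c=cv2.connectedComponentsWithStats(m)
for i in range(1,n):
    if s[i,4]>300:
        w=px2w("wrist",np.argwhere(l==i)[:,::-1],10,ci)[:,:2].astype(np.float32)
        print(s[i],cv2.minAreaRect(w),w.mean(0))
```

```text
{'K': array([[325.1922621 ,   0.        , 278.91498802],
       [  0.        , 325.1922621 , 208.63143673],
       [  0.        ,   0.        ,   1.        ]]), 'cam_to_world': array([[-2.91815175e-01, -9.28360396e-01, -2.30197477e-01,
         5.25922871e+02],
       [-9.56474642e-01,  2.83136259e-01,  7.06407603e-02,
         3.04616615e+02],
       [-4.02831761e-04,  2.40792095e-01, -9.70576635e-01,
         3.01822609e+02],
       [ 0.00000000e+00,  0.00000000e+00,  0.00000000e+00,
         1.00000000e+00]])}
[463.70592751 322.48006481 133.11305473] [-3.14106212e+00 -6.93394689e-04 -2.96529628e-01]
[158   9  65  41 462] ((641.4207153320312, 354.322021484375), (11.426458358764648, 69.85415649414062), 11.997942924499512) [641.9901  350.06995]
[ 236  179   61   60 1701] ((459.729736328125, 337.22509765625), (55.74393081665039, 56.68004608154297), 73.21473693847656) [455.93143 337.48456]
[ 99 254  26  51 673] ((433.355224609375, 526.7581176757812), (31.560810089111328, 67.79368591308594), 60.010826110839844) [434.8435 528.3506]
[434 254  26  51 636] ((325.2341003417969, 171.70314025878906), (30.76490020751953, 68.07013702392578), 87.88497924804688) [325.4745 169.8607]
[404 384  18  36 314] ((138.0177459716797, 229.2053985595703), (89.61768341064453, 22.042665481567383), 1.0827369689941406) [140.464   227.55823]
```

View pics/w1.png

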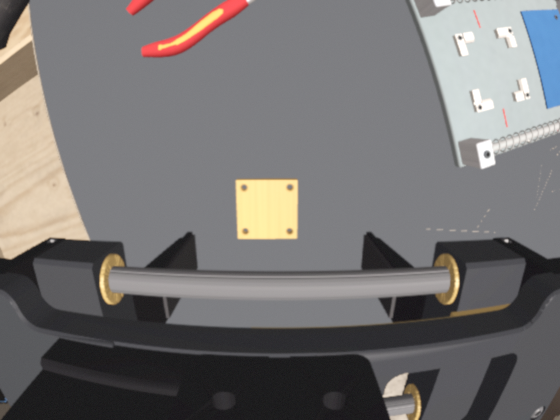

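The blank sits at wrist px (267,209), square to the fingers, which gives world (459.7, 337.2). I'll align and descend.

Request:
move_arm --commands '[[[-0.4,1.5,-2],[0,0,0],1],[[0,0,-4],[0,0,0],1],[[0,0,-3.5],[0,0,0],1],[[0,0,-1.5],[0,0,0],1],[[0,0,0],[0,0,0],1]]'

```text
t: 3.15
eef_pos: [459.4, 337.0, 21.7]
tcp_rot: [3.141, 0.001, -0.297]
ft_force: [-0.1, -0.8, 0.1]
opening: 1.001
grip_force: 0.0
```

Request:
move_arm --commands '[[[0,0,-1.2],[0,0,0],1],[[0,0,-0.7],[0,0,0],1],[[0,0,0],[0,0,0],1],[[0,0,0],[0,0,0],0],[[0,0,0],[0,0,0],0],[[0,0,0],[0,0,0],0],[[0,0,0],[0,0,0],0],[[0,0,0],[0,0,0],0]]'

```text
t: 3.95
eef_pos: [459.1, 337.8, 3.1]
tcp_rot: [-3.142, -0.0, -0.296]
ft_force: [0.2, -0.2, 0.7]
opening: 0.638
grip_force: 0.0
```

Request:
move_arm --commands '[[[0,0,0],[0,0,0],0],[[0,0,0],[0,0,0],0],[[0,0,0],[0,0,0],0],[[0,0,0],[0,0,0],0]]'

```text
t: 4.35
eef_pos: [458.9, 337.6, 3.0]
tcp_rot: [3.141, 0.0, -0.296]
ft_force: [-0.9, -2.2, 3.4]
opening: 0.585
grip_force: 30.0
```

Request:
move_arm --commands '[[[0,0,2],[0,0,0],0],[[0,0,4],[0,0,0],0],[[0,0,4],[0,0,0],0],[[1,-4,1],[0,0,3.1],0],[[1,-4,0],[0,0,3.1],0],[[1,-4,0],[0,0,3.1],0],[[1,-4,0],[0,0,3.1],0],[[1,-4,0],[0,0,3.1],0],[[1,-4,0],[0,0,3.1],0],[[0,0,0],[0,0,0],0]]'

```text
t: 5.35
eef_pos: [520.2, 94.1, 112.8]
tcp_rot: [3.141, -0.001, 0.027]
ft_force: [-0.2, 1.3, -1.7]
opening: 0.584
grip_force: 30.0
```

Request:
move_arm --commands '[[[0,0,0],[0,0,0],0],[[0,0,0],[0,0,0],0]]'

```text
t: 5.55
eef_pos: [518.8, 98.4, 112.9]
tcp_rot: [-3.142, 0.0, 0.029]
ft_force: [0.5, 0.2, -2.3]
opening: 0.588
grip_force: 30.0
```

Run:
```python
from h import *
ci=camera_info("wrist");im=read_camera("wrist");np.save("ci2.npy",ci,allow_pickle=True);cv2.imwrite("pics/w2.png",im);print(state()["eef_pos"],state()["tcp_rot"])
```

```text
[518.76614896  98.70948701 112.89879983] [-3.14155688e+00  1.40287206e-04  2.95776610e-02]
```

View pics/w2.png

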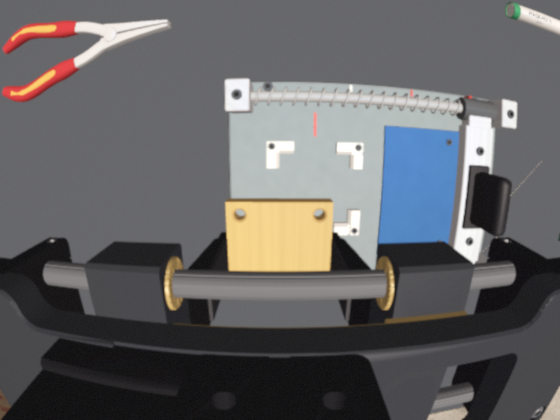

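Run:
```python
from h import *
ci=np.load("ci2.npy",allow_pickle=True).item();im=cv2.imread("pics/w2.png")
hsv=cv2.cvtColor(im,cv2.COLOR_BGR2HSV)
m=cv2.inRange(hsv,(0,0,195),(180,45,255));m[:,:255]=0;m[:,370:]=0;m[:130]=0;m[245:]=0
n,l,s,c=cv2.connectedComponentsWithStats(m)
for i in range(1,n):
    if s[i,4]>60:
        w=px2w("wrist",np.argwhere(l==i)[:,::-1],18.5,ci)[:,:2].astype(np.float32)
        print(s[i],np.round(cv2.minAreaRect(w)[0],1),np.round(cv2.minAreaRect(w)[1:][0],1),cv2.minAreaRect(w)[2]); 
# blue mask edge, red line
mb=cv2.inRange(hsv,(100,120,60),(125,255,255));mb[:,:375]=0;mb[:,470:]=0;mb[250:]=0;mb[:120]=0
w=px2w("wrist",np.argwhere(mb)[:,::-1],29,ci)[:,:2].astype(np.float32);print("mask",cv2.minAreaRect(w))
mr=cv2.inRange(hsv,(0,90,90),(8,255,255))|cv2.inRange(hsv,(170,90,90),(180,255,255));mr[:,:300]=0;mr[:,330:]=0;mr[140:]=0;mr[:107]=0
w=px2w("wrist",np.argwhere(mr)[:,::-1],12,ci)[:,:2].astype(np.float32);print("red",w.mean(0),cv2.fitLine(w,2,0,.01,.01).ravel())
# plate in hand at its top z
mp=cv2.inRange(hsv,(12,80,80),(32,255,255));mp[:198]=0;mp[250:]=0;mp[:,:220]=0;mp[:,340:]=0
p=np.argwhere(mp)[:,::-1]
z=state()["eef_pos"][2]+7
w=px2w("wrist",p,z,ci)[:,:2];print("plate x max",w[:,0].max(),"y",w[:,1].min(),w[:,1].max(),z)
top=[(u,p[p[:,0]==u][:,1].min()) for u in range(235,325,5)]
wt=px2w("wrist",top,z,ci);print(np.polyfit(wt[:,1],wt[:,0],1),wt[:,0].mean())
cv2.imwrite("pics/w2c.png",cv2.resize(im[90:260,220:420],None,fx=4,fy=3.5,interpolation=cv2.INTER_CUBIC))
```

```text
[265 140  31  30 663] [564.3 100.8] [23.7 24.4] 1.5994889736175537
[336 141  29  30 580] [565.8  43. ] [24.2 23.8] 3.350855827331543
[333 210  28  27 488] [507.9  41.7] [23.4 23.9] 1.6211121082305908
mask ((543.0247802734375, -18.097496032714844), (99.96995544433594, 69.25996398925781), 1.4578964710235596)
red [590.51697   73.023445] [9.9924123e-01 3.8948029e-02 5.9051709e+02 7.3023445e+01]
plate x max 550.0353047954516 y 72.02344024153233 128.98632150615938 119.89879982951325
[-2.88542983e-02  5.52192619e+02] 549.255017508838
```

View pics/w2c.png

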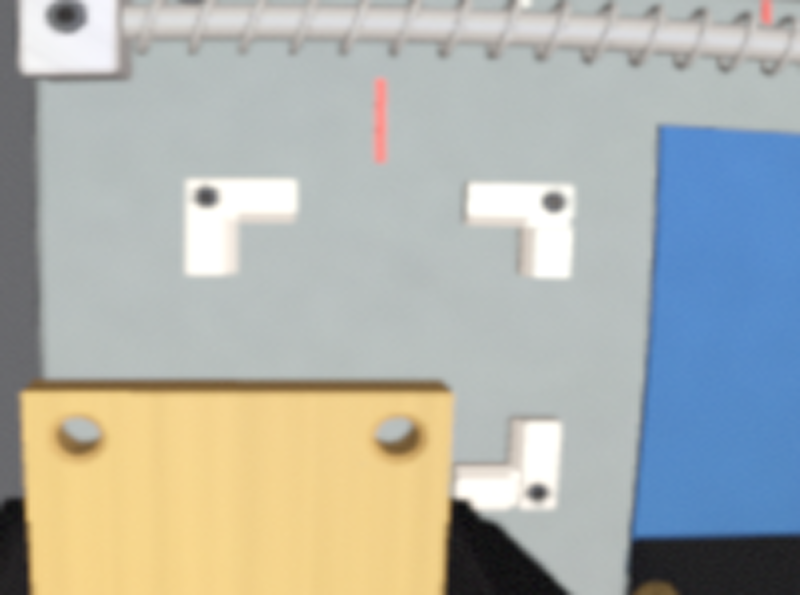

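The wrist view shows three corner pieces, with the pocket centre at about (536.1, 71) and the jig at 1.5°. The plate is held square. I'll move above the pocket and descend.

Request:
move_arm --commands '[[[0.9,-1.4,0],[0,0,-0.2],0],[[0.8,-1.4,0],[0,0,0],0],[[0,0,-2.5],[0,0,0],0],[[0,0,-4],[0,0,0],0],[[0,0,-1.8],[0,0,0],0],[[0,0,0],[0,0,0],0],[[0,0,0],[0,0,0],0],[[0,0,0],[0,0,0],0]]'

```text
t: 6.4
eef_pos: [536.9, 69.6, 31.1]
tcp_rot: [3.141, -0.002, 0.025]
ft_force: [-0.7, -0.2, -0.9]
opening: 0.585
grip_force: 30.0
```

Run:
```python
from h import *
ci=camera_info("wrist");im=read_camera("wrist");s=state();print(s["eef_pos"],s["tcp_rot"],s["ft_force"])
cv2.imwrite("pics/w3.png",cv2.resize(im[130:270,200:400],None,fx=4,fy=4,interpolation=cv2.INTER_CUBIC))
```

```text
[536.82174898  69.66440771  31.21885526] [ 3.14145831e+00 -2.14791957e-03  2.53497219e-02] [ 0.04252469 -0.40204971 -1.94158797]
```

View pics/w3.png

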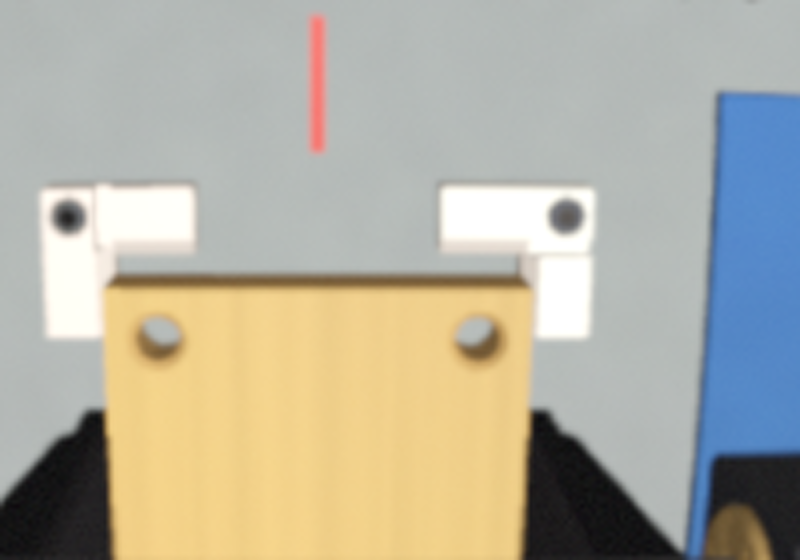

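Run:
```python
from h import *
for uv,z in(((279.5,199),28),((279.5,201.5),38),((279,176.5),18.5),((279,191.5),18.5),((279,193.5),16)): print(uv,z,px2w("wrist",[uv],z).round(1))
```

```text
(279.5, 199) 28 [[565.1  71.8  28. ]]
(279.5, 201.5) 38 [[565.9  71.9  38. ]]
(279, 176.5) 18.5 [[576.1  72.4  18.5]]
(279, 191.5) 18.5 [[567.4  72.2  18.5]]
(279, 193.5) 16 [[565.8  72.1  16. ]]
```

The plate is centred between the corner pieces in y (crop px 318 against 317.5) but about 1.3 mm too far in x. I'll correct that and lower it.

Request:
move_arm --commands '[[[-0.13,0,-0.4],[0,0,0],0],[[0,0,-0.4],[0,0,0],0],[[0,0,-0.3],[0,0,0],0],[[0,0,-0.2],[0,0,0],0],[[0,0,-0.2],[0,0,0],0],[[0,0,0],[0,0,0],0],[[0,0,0],[0,0,0],0]]'

```text
t: 7.15
eef_pos: [534.7, 69.8, 15.1]
tcp_rot: [3.142, 0.0, 0.025]
ft_force: [-1.3, 0.4, 2.1]
opening: 0.584
grip_force: 30.0
```

Request:
move_arm --commands '[[[0,0,0],[0,0,0],0.72],[[0,0,0],[0,0,0],0.72],[[0,0,0],[0,0,0],0.72],[[0,0,0],[0,0,0],0.72],[[0,0,0],[0,0,0],0.72]]'

```text
t: 7.65
eef_pos: [534.8, 69.8, 15.0]
tcp_rot: [3.142, -0.0, 0.025]
ft_force: [0.1, 0.6, -0.0]
opening: 0.72
grip_force: 0.0
```

Request:
move_arm --commands '[[[0,0,1],[0,0,0],0.72],[[0,0,2],[0,0,0],0.72],[[0,0,4],[0,0,0],0.72],[[0,0,4],[0,0,0],0.72],[[0,0,1],[0,0,0],0.72],[[0,-2,0],[0,0,0],0.72],[[0,-2,0],[0,0,0],0.72],[[0,0,0],[0,0,0],0.72],[[0,0,0],[0,0,0],0.72]]'

```text
t: 8.55
eef_pos: [534.6, 29.8, 135.0]
tcp_rot: [-3.142, 0.0, 0.024]
ft_force: [-0.0, -0.4, -0.4]
opening: 0.722
grip_force: 0.0
```

Run:
```python
from h import *
ci=camera_info("wrist");im=read_camera("wrist");s=state();print(s["eef_pos"],s["tcp_rot"],s["ft_force"])
np.save("ci4.npy",ci,allow_pickle=True);cv2.imwrite("pics/w4.png",im);cv2.imwrite("pics/w4c.png",cv2.resize(im[80:280,180:440],None,fx=3,fy=3,interpolation=cv2.INTER_CUBIC))
```

```text
[534.58898041  30.13691625 134.92270393] [-3.14152550e+00  3.08933378e-04  2.50404082e-02] [ 0.04493927 -0.03877496 -0.16082979]
```

View pics/w4c.png

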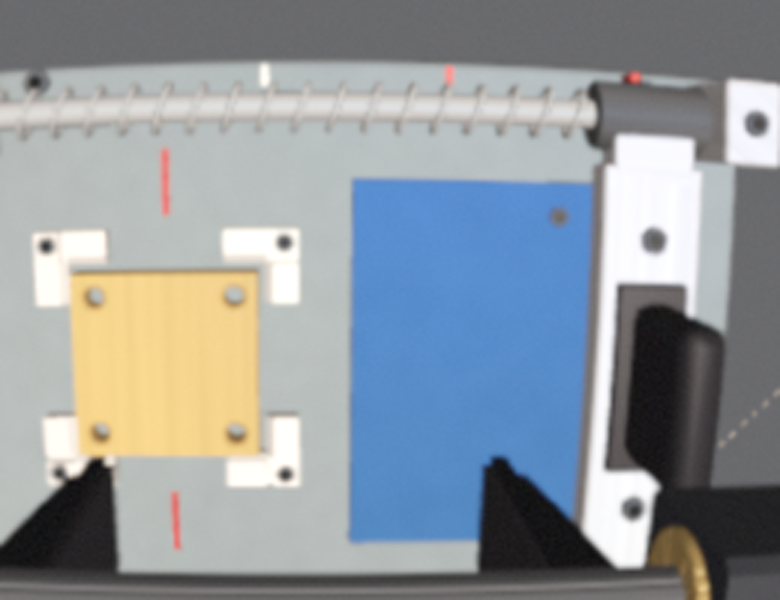

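The plate is seated square in all four corner pieces, with the red marks at crop px (165,180) and (176,520), and the shutter still at rest. Next is the handle, expected at about (539, -69).

Request:
move_arm --commands '[[[0.2,-3.3,0],[0,0,0],0.72],[[0.2,-3.3,0],[0,0,0],0.72],[[0,-3.3,0],[0,0,0],0.72],[[0,0,0],[0,0,0],0.72],[[0,0,-3],[0,0,0],0.72],[[0,0,-3.5],[0,0,0],0.72],[[0,0,-2],[0,0,0],0.72],[[0,0,0],[0,0,0],0.72],[[0,0,0],[0,0,0],0.72]]'

```text
t: 9.5
eef_pos: [538.9, -68.4, 50.3]
tcp_rot: [-3.141, 0.001, 0.026]
ft_force: [0.3, 0.6, 1.3]
opening: 0.719
grip_force: 0.0
```

Request:
move_arm --commands '[[[0,0,0],[0,0,0],0.3],[[0,0,0],[0,0,0],0.3],[[0,0,0],[0,0,0],0.3],[[0,0,0],[0,0,0],0.3],[[0,0,0],[0,0,0],0.3],[[0,0,0],[0,0,0],0.3],[[0,0,0],[0,0,0],0.3]]'

```text
t: 10.2
eef_pos: [538.7, -69.3, 50.0]
tcp_rot: [3.142, -0.0, 0.025]
ft_force: [0.5, 0.2, 0.2]
opening: 0.304
grip_force: 0.0
```

Run:
```python
from h import *
ci=camera_info("wrist");im=read_camera("wrist");s=state();print(s["eef_pos"],s["tcp_rot"],s["ft_force"],s["opening"])
cv2.imwrite("pics/w5.png",im)
```

```text
[538.70117019 -69.26668942  49.9774222 ] [3.14150311e+00 8.36883108e-05 2.52740683e-02] [-0.22040463 -0.20827665  0.52764433] 0.3024331218876684
```

View pics/w5.png

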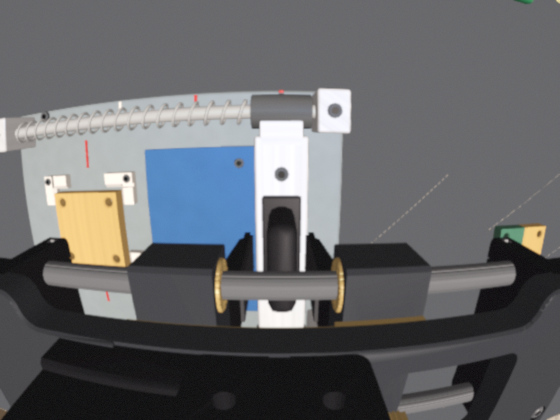

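The handle stands between the fingers at px (283,260). I'll close on it.

Request:
move_arm --commands '[[[0,0,0],[0,0,0],0],[[0,0,0],[0,0,0],0],[[0,0,0],[0,0,0],0],[[0,0,0],[0,0,0],0],[[0,0,0],[0,0,0],0],[[0,0,0],[0,0,0],0]]'

```text
t: 10.85
eef_pos: [538.7, -69.4, 50.0]
tcp_rot: [3.141, 0.0, 0.025]
ft_force: [-0.7, -3.4, -1.0]
opening: 0.149
grip_force: 30.0
```

Request:
move_arm --commands '[[[-0.02,0.8,0],[0,0,0],0],[[-0.03,1.2,0],[0,0,0],0],[[-0.03,1.2,0],[0,0,0],0],[[-0.03,1.2,0],[0,0,0],0],[[-0.03,1,0],[0,0,0],0],[[0,0.1,0],[0,0,0],0],[[0,0,0],[0,0,0],0],[[0,0,0],[0,0,0],0],[[0,0,0],[0,0,0],0]]'

```text
t: 11.75
eef_pos: [537.3, -14.7, 50.0]
tcp_rot: [3.141, 0.0, 0.025]
ft_force: [-1.4, -8.7, -0.7]
opening: 0.147
grip_force: 30.0
```

Run:
```python
from h import *
ci=camera_info("wrist");im=read_camera("wrist");s=state();print(s["eef_pos"],s["tcp_rot"],s["ft_force"],s["opening"],s["grip_force"])
cv2.imwrite("pics/w6.png",im);np.save("ci6.npy",ci,allow_pickle=True)
cv2.imwrite("pics/w6c.png",cv2.resize(im[80:280,80:340],None,fx=3,fy=3,interpolation=cv2.INTER_CUBIC))
```

```text
[537.26732016 -14.71185383  49.96841228] [3.14092328e+00 1.72838052e-04 2.54902555e-02] [-0.21351857 -6.62336804 -1.92818486] 0.14741055859352103 29.99943047761917
```

View pics/w6c.png

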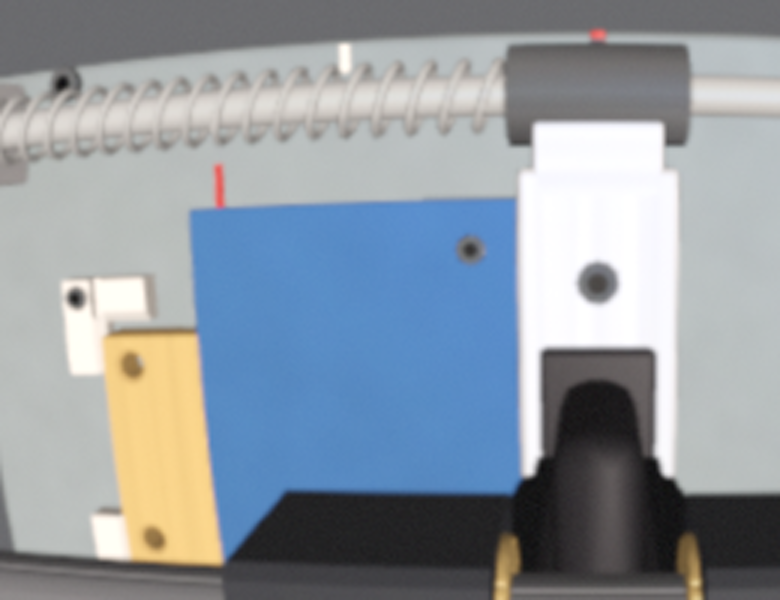

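Run:
```python
from h import *
ci=np.load("ci6.npy",allow_pickle=True).item()
f=lambda c,z:px2w("wrist",[[80+c[0]/3,80+c[1]/3]],z,ci)[0].round(1)
j=np.array([-.026,1])
for n,c,z in(("edge",(191,213),29),("edge",(203,375),29),("edge",(216,510),29),("red",(218,166),12),("red",(221,205),12),("plateL",(107,345),22),("plateL",(122,490),22)):
    w=f(c,z);print(n,w,"along-x:",(w[:2]@j).round(1))
im=cv2.imread("pics/w4.png");ci=np.load("ci4.npy",allow_pickle=True).item()
g=lambda c,z:px2w("wrist",[[180+c[0]/3,80+c[1]/3]],z,ci)[0].round(1)
for n,c,z in(("edge rest",(352,250),29),("edge rest",(350,450),29),("red",(165,180),12),("red",(176,520),12),("plateL",(73,320),22),("plateR",(259,320),22)):
    w=g(c,z);print(n,w,"along-x:",(w[:2]@j).round(1))
```

```text
edge [590.4  72.3  29. ] along-x: 56.9
edge [556.   71.2  29. ] along-x: 56.7
edge [525.4  70.9  29. ] along-x: 57.2
red [599.7  72.8  12. ] along-x: 57.2
red [590.9  72.2  12. ] along-x: 56.8
plateL [560.7  98.3  22. ] along-x: 83.7
plateL [526.   98.3  22. ] along-x: 84.6
edge rest [572.1  17.   29. ] along-x: 2.1
edge rest [512.8  15.4  29. ] along-x: 2.1
red [590.4  72.6  12. ] along-x: 57.2
red [482.2  69.6  12. ] along-x: 57.1
plateL [549.  99.  22.] along-x: 84.7
plateR [550.   43.2  22. ] along-x: 28.9
```

The mask edge lies at 56.9 along the jig's x, against 57.1 for the red marks, so it is within 0.3 mm. I'll nudge it slightly, hold, and hand in.

Request:
move_arm --commands '[[[0,0.03,0],[0,0,0],0],[[0,0,0],[0,0,0],0],[[0,0,0],[0,0,0],0],[[0,0,0],[0,0,0],0],[[0,0,0],[0,0,0],0]]'

```text
t: 12.3
eef_pos: [537.3, -14.5, 50.0]
tcp_rot: [3.141, 0.0, 0.025]
ft_force: [-0.4, -8.7, -0.2]
opening: 0.147
grip_force: 30.0
```

Run:
```python
from cell import *
s=state();print(s["eef_pos"],s["ft_force"],s["grip_force"]);print(env.job_done())
```

```text
[537.25082491 -14.45946381  49.95816373] [-0.42648236 -8.69381421 -0.17770431] 29.999662041664124
the job is handed in; nothing more can be done
None
```

The bare plate is seated in the pocket and released, and the shutter was handed in at 12.3 s, gripped at half travel with its edge within about 0.3 mm of the red centre line; the arm did not touch the finished plate, marker or pliers.

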